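# End a humidification: desiccant drawer home, then crack the chamber lid and hold it ajar

### The arm

A 7-joint arm with a two-finger parallel gripper is mounted at the origin on the work surface. World frame = base frame: x ahead of the robot, y to its left, z up, the work surface at z = 0. Lengths are in m, angles in rad, forces in N, time in s.
With the tool pointing down it reaches from about 0.4 to 0.875 m from the base axis. Payload 19.3 kg.
Tool frame: the origin (TCP) lies at the very end of the fingers, on their centre line; the grasp point (between the pads) lies 19 mm behind it; z points along the fingers, y is the direction in which the jaws open and shut (so a half turn about z gives the same grasp; the last joint's range is limited). The gripper opens to 85 mm and grips with 20 to 120 N. Pads are 22 mm wide; open, the fingers measure 114 mm over their backs; the gripper's body (76 mm by 85 mm) begins 54 mm behind the grasp point. The pads swing forward as they close: fully open they stand 13 mm farther back than shut.
Start: joints at [-1.218, 0.521, -0.036, 1.599, 0.021, 1.021, -0.113], TCP at [0.256, 0.57, 0.231] pointing down, gripper open.
Joint ranges: [-2.91, 2.91], [-0.3, 2.13], [-1.5, 1.42], [0.17, 2.43], [-1.26, 4.41], [0.16, 1.93], [-2.52, 2.52]. Speed limits (rad/s): [1.89, 1.89, 2.39, 2.39, 3.01, 3.01, 3.01].

### API

Orientations are given as [roll, pitch, yaw] about the fixed x, y, z axes, in that order (R = Rz(yaw) Ry(pitch) Rx(roll)).
In Python, from workcell import bot, grab_frame, calibration, workorder gives the robot as it stands.
- The arm moves only by the tool move_arm, never from a script. Its arguments are lists of equal length, an entry for each row: "jaw": the closure in counts, from 0 (fully open) to 255 (shut); "dp": the shift along the tool's x, y, z in units of 800 mm (1.0 is 800 mm), a list of three; "rotation": the turn, a rotation vector about the tool's x, y, z in units of pi rad (1.0 is pi rad), a list of three. In form: {"jaw": [jaw, ...], "dp": [[dx, dy, dz], ...], "rotation": [[rx, ry, rz], ...]}. A call has 1 to 10 rows; each row shifts and turns the commanded pose from where the row before left it, along the tool's axes as they then stand; what a row does not reach is not made up. A row lasts 1/8 s, in which the tool goes at most 62.5 mm and 10.7 degrees, less where a joint would pass 70% of its speed; a pose out of reach is approached as far as the arm can. A call with a number of a shift or a turn outside -1 to 1 is refused whole. A call with a gripper value outside its range is refused whole. The fingers move at their own pace and stop on an object; "squeeze" is the grip in N (left out, the last holds). Time passes only in rows, so rows that do not move let the fingers close. It gives the time, the measured TCP pose, the force and the opening at its end, in the units of the state.
- bot.observe(): the state, without advancing time (a new reading comes with each control period).
- grab_frame(name): name is "side" or "top" or "wrist"; returns the picture (400x640x3 uint8, blue, green, red); there is no depth.
- calibration(name): a dict with "camera_matrix" (3x3 intrinsics, pixels), "T" (4x4, takes a point from camera to world coordinates). Camera axes: x right, y down, z forward; pixel columns grow to the right and rows downward; lengths in m; the calibration is good to about 2 mm. A picture is of the moment at which its call begins: read the wrist's pose just before it. calibration takes no time and is no camera call; for the wrist camera it gives the pose at the moment of the call.
- workorder.job_done(): hands the job in, once; it reports no verdict.
The state is a dict: "clock": time; "qpos": joint angles; "qd": joint speeds; "joint_efforts": joint torques, N m; "position": TCP position; "tool_rot": TCP orientation; "force": force on the tool from outside, world axes, zero at the start; "moment": the same for the moment, N m; "grip_width": finger opening in m.
Only numpy, scipy, OpenCV 4.12 (cv2) and the standard library are available. Lean on these libraries where they do the work, as an engineer would, in place of code of your own. Each camera call takes 0.05 s, during which the arm holds its last target. There are 200 camera calls.

### The job

The painted wood in the clear humidity chamber is ready to be dried down slowly: push the loaded silica-gel drawer in its base fully home, and only then pull the front of the lid up against its sticky seal until it lets go. Do not let the lid fly up: keep the gap at its front edge under 50 mm throughout, and finish still holding the lid steady about 20 mm open at the front, with the drawer still shut. Leave the glue bottle, the jar, the steel weight and the loose painted slat on the table as they are.

Things in the scene. Friction and masses are not known exactly. Their poses are not given: they have to be found in the camera images.
- chamber: the humidity chamber, fixed to the table: white plinth 280 x 340 x 70 mm (x, y, z) with a drawer in its front, on it a clear box 264 x 330 mm up to z = 156 mm, on that the clear lid. Origin: centre of its underside on the table. Axes: -x is its front (drawer side, towards the robot), +x its back (the hinge line is 135 mm behind the origin, z = 156 mm), z up
- drawer (a joint): how far the silica-gel drawer is pulled out along the chamber's -x, m: 0 = fully home at its stop, where its 12 mm thick front lies against the plinth. Slides stiffly (about 2.5 N) and stays where it is left
- drawer_handle (a point): middle of the drawer's steel bar handle, 36 mm above the table: a level bar 10 mm thick, 110 mm long along the chamber's y, its centre line 38 mm in front of the drawer's front face (190 mm in front of the chamber's origin when the drawer is home). The drawer front is 325 mm wide, z = 10 to 62 mm. Moves with the drawer
- lid: the lid: clear with a thin aluminium edge, 275 x 345 x 6 mm, hinged along the chamber's y at its back. Origin: 235 mm in front of the hinge line, under the handle, level with the lid's lower face; z up when shut. The angle of its z axis from vertical is the opening angle, 0 = shut and sealed; gap at the front edge = 275 mm x angle in rad
- lid_handle (a point): middle of the lid's black bow handle: a level round bar 12 mm thick, 120 mm long along the chamber's y (as the hinge line), 34 mm above the lid's top, posts only at its ends. Shut: z = 196 mm, 100 mm in front of the chamber's origin; 235 mm in front of the hinge line and 40 mm above it. Moves with the lid. Else the lid bears only a dial (52 mm across, 12 mm high) at its back left
- lid_front (a point): middle of the lid's front lower edge, 275 mm in front of the hinge line; shut: z = 156 mm, more is the gap. A sticky lip gasket below holds it: about 12 to 16 N straight up at the handle starts it (some 5 N more if a tight grip keeps the bar from turning), fading as it rises; past a 10 mm gap only the lid's weight, 3 to 5 N there, is left. Let go, it sinks back to about 9 mm open
- glue_bottle: white squeeze bottle with an orange cap, 48 mm across, 145 mm tall; origin at the centre of its underside; a bystander
- jar: amber glass jar with a white lid, 68 mm across, 75 mm tall; origin at the centre of its underside; a bystander
- weight: round steel weight with a knob, 54 mm across, 62 mm tall; origin at the centre of its underside; a bystander
- slat: loose flat wooden slat with dark painted patches, 150 x 42 x 12 mm along its x, y, z; origin at the centre of its underside; a bystander

How it is judged:
On the way, in this order (a step that is already met when the one before it is completed fails the run):
1. the drawer is fully home (within 3 mm) and the lid still sealed (value of joint drawer below 0.003 m and angle between lid's own z axis and vertical below 0.02 rad), for 0.2 s.
2. the lid has broken free of its seal (front gap over 12.5 mm) (angle between lid's own z axis and vertical above 0.0455 rad), for 0.1 s.
At the end, for the whole second after the job is handed in: the lid is held by the fingers, still (under 0.05 rad/s), with its front edge 13 to 27 mm open; nothing else props it; the drawer is home within 3 mm (angle between lid's own z axis and vertical between 0.0473 and 0.0982 rad and angular speed of lid below 0.05 rad/s and value of joint drawer below 0.003 m and contact force between lid and the fingers above 1 N and contact force between lid and glue_bottle below 0.2 N and contact force between lid and jar below 0.2 N and contact force between lid and weight below 0.2 N and contact force between lid and slat below 0.2 N); the arm keeps its last pose, push and grip.
It fails at once if the lid opens (front gap over 8 mm) while the drawer is still more than 5 mm out (angle between lid's own z axis and vertical above 0.03 rad and value of joint drawer above 0.005 m).
It fails at once if the front gap exceeds 50 mm (angle between lid's own z axis and vertical above 0.182 rad).
It fails at once if a bystander is shifted by more than 20 mm or tipped (distance of any of glue_bottle, jar, weight, slat from where it was at the start of the episode above 0.02 m or angle between any of glue_bottle, jar, weight's own z axis and vertical above 0.3 rad).
It also fails if it takes over 51 s, if anything falls off the work surface, if the arm or the gripper's body presses on something with over 40 N, if the wrist force passes 120 N, or if a joint passes its speed limit or range.

## Working session

There is one attempt and no reset: what is moved stays moved. The work goes in short steps, Python scripts to look and compute and a tool call to move; the robot and the scene stay as the last step left them, time stands still between calls to the robot, and variables do not carry over. Pictures are saved under pics/ and viewed, about 8 in all and at most 12, crops included, and the job is handed in when it is done.

Besides the shell and the picture viewer there is one more tool, called by a JSON object that holds its "op" and its "data". move_arm: Moves the arm, as the interface text tells. Shifts and turns lie within -1 to 1; 1 stands for 800 mm of shift or pi rad of turn. Its arguments: {"type":"object","properties":{"jaw":{"type":"array","items":{"type":"number"}},"dp":{"type":"array","items":{"type":"array","items":{"type":"number","minimum":-1,"maximum":1}}},"rotation":{"type":"array","items":{"type":"array","items":{"type":"number","minimum":-1,"maximum":1}}},"squeeze":{"type":"number"}},"required":["jaw","dp","rotation"]}

```bash
mkdir -p pics; python3 - <<'E'
from workcell import bot, grab_frame, calibration
import cv2,numpy as np
np.set_printoptions(precision=4,suppress=True)
for n in("top","side"):
    cv2.imwrite(f"pics/{n}0.png",grab_frame(n)); c=calibration(n); print(n,c["camera_matrix"],c["T"])
s=bot.observe(); print(s)
E
```

```text
top [[466.103    0.     318.5787]
 [  0.     466.103  195.3866]
 [  0.       0.       1.    ]] [[-0.018  -0.9951  0.0968  0.4981]
 [-0.9998  0.0173 -0.0078  0.0221]
 [ 0.0061 -0.097  -0.9953  1.3593]
 [ 0.      0.      0.      1.    ]]
side [[385.6355   0.     317.6043]
 [  0.     385.6355 197.8174]
 [  0.       0.       1.    ]] [[ 0.8645 -0.4802  0.1485  0.4666]
 [-0.5026 -0.8223  0.2668 -0.2528]
 [-0.006  -0.3053 -0.9522  1.0738]
 [ 0.      0.      0.      1.    ]]
{'clock': 0.1, 'qpos': array([-1.2182,  0.5219, -0.0363,  1.6   ,  0.0212,  1.0211, -0.1128]), 'qd': array([-0.0017, -0.0004, -0.0015, -0.0014, -0.0006,  0.0008, -0.0013]), 'joint_efforts': array([  0.0042, -92.8476,   1.9849, -37.054 ,   0.0183,   0.0053,
        -0.    ]), 'position': array([0.2563, 0.5697, 0.2308]), 'tool_rot': array([-3.1405,  0.0001,  2.7188]), 'force': array([ 0.0379, -0.1302, -0.3342]), 'moment': array([-0.0195,  0.0106, -0.0037]), 'grip_width': 0.08538153493236456}
```

View pics/top0.png

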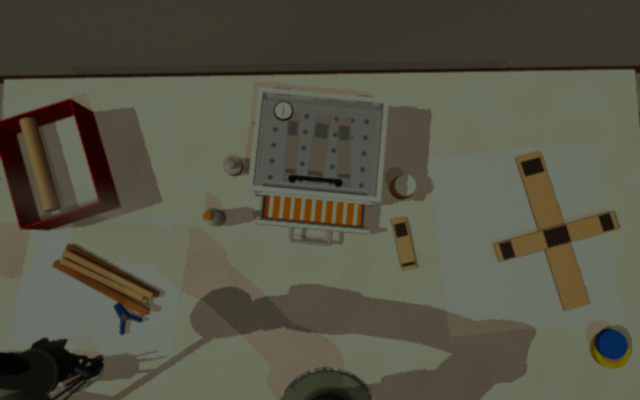

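View pics/side0.png

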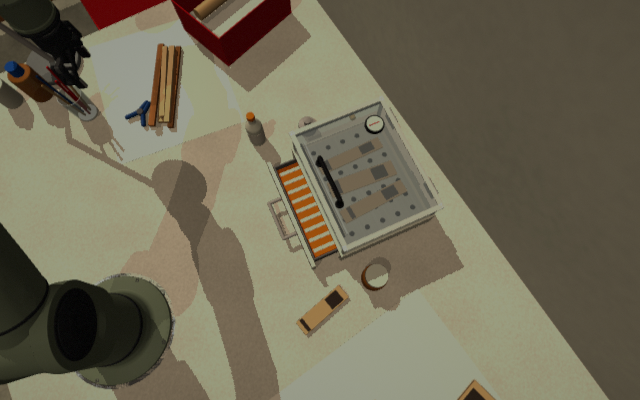

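The top view shows the lid handle at about (291,179)–(340,183), the drawer's front edge at about y=228 and its bar near (315,242). The bottle is at (214,216), the weight at (233,165), the jar at (403,186) and the slat at (403,243). The side view agrees.

```bash
cat > h.py <<'E'
import cv2,numpy as np
from workcell import bot, grab_frame, calibration
np.set_printoptions(precision=4,suppress=True)
def ray(n,uv,z):
    c=calibration(n);K=c["camera_matrix"];T=np.array(c["T"])
    d=T[:3,:3]@np.linalg.solve(K,[uv[0],uv[1],1.]);o=T[:3,3]
    return o+d*(z-o[2])/d[2]
def proj(n,p):
    c=calibration(n);T=np.linalg.inv(np.array(c["T"]));q=T[:3,:3]@np.array(p)+T[:3,3];q=c["camera_matrix"]@q
    return q[:2]/q[2]
def dark(im,x0,y0,x1,y1,th=28):
    m=(im[y0:y1,x0:x1].max(2)<th).astype(np.uint8)
    n,l,s,c=cv2.connectedComponentsWithStats(m)
    i=1+np.argmax(s[1:,4]);p=np.argwhere(l==i)[:,::-1]+[x0,y0]
    return p,cv2.minAreaRect(p.astype(np.float32))
E
python3 - <<'E'
from h import *
t=cv2.imread("pics/top0.png");s=cv2.imread("pics/side0.png")
for n,im,b in(("top",t,(275,165,355,195)),("side",s,(305,145,355,215))):
    p,r=dark(im,*b); bx=cv2.boxPoints(r)
    print(n,len(p),r,ray(n,r[0],.196)); print([ray(n,q,.196)[:2] for q in bx])
# bystanders
for nm,uv,z in(("bottle cap",(208,215),.14),("jar top",(404,185),.075),("weight top",(233,162),.06),("slat",(403,243),.012)): print(nm,ray("top",uv,z))
cv2.imwrite("pics/c.png",np.hstack([cv2.resize(t[160:260,240:350],None,fx=4,fy=4,interpolation=2)*1,cv2.resize(s[180:280,255:345],None,fx=4,fy=4,interpolation=2)]))
E
```

```text
top 202 ((315.0356140136719, 180.09005737304688), (52.410911560058594, 6.150701999664307), 4.969740867614746) [0.6501 0.0211 0.196 ]
[array([0.6493, 0.0874]), array([0.6648, 0.0859]), array([ 0.651 , -0.0453]), array([ 0.6355, -0.0436])]
side 260 ((329.35491943359375, 182.0452880859375), (55.074493408203125, 7.738803863525391), 64.53665161132812) [0.6482 0.0135 0.196 ]
[array([0.6466, 0.0851]), array([0.666 , 0.0841]), array([ 0.6497, -0.0553]), array([ 0.6311, -0.0539])]
bottle cap [0.5703 0.3024 0.14  ]
jar top [ 0.6479 -0.2258  0.075 ]
weight top [0.7232 0.2512 0.06  ]
slat [ 0.4873 -0.2291  0.012 ]
```

View pics/c.png

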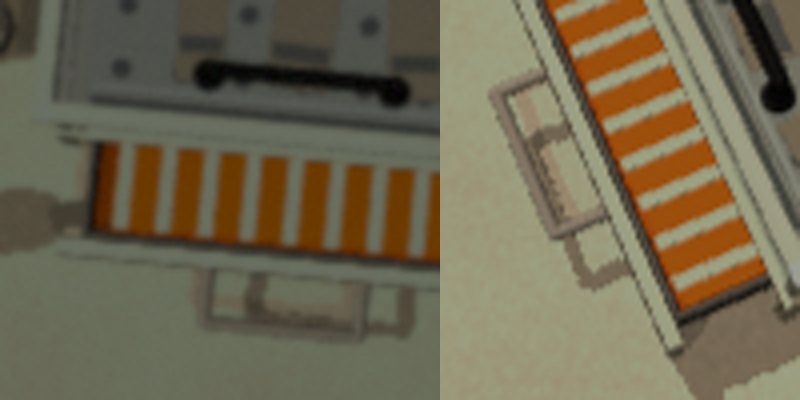

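```bash
python3 - <<'E'
from h import *
a=[ray("top",q,.036) for q in((290,240.5),(331.3,244))];b=[ray("side",q,.036) for q in((268,203),(283.7,239.5))]
print(a,b)
yaw=-.107;X=np.array([np.cos(yaw),np.sin(yaw)]);Y=np.array([-X[1],X[0]])
h=np.array([.6495,.019]);O=h+.1*X
for p in a+b: d=p[:2]-O; print(d@X,d@Y)
print("O",O,"bar home",O-.19*X)
E
```

```text
[array([0.5003, 0.0947, 0.036 ]), array([ 0.4883, -0.0218,  0.036 ])] [array([0.5   , 0.0952, 0.036 ]), array([ 0.4882, -0.0187,  0.036 ])]
-0.25645042330882656 0.05929405741574806
-0.2558819468069099 -0.057780903798198044
-0.25674474231772143 0.05982452570430349
-0.256309325888019 -0.054680501895214034
O [0.7489 0.0083] bar home [0.56   0.0286]
```

{"op": "move_arm", "data": {"jaw": [255,255,255,255,255,255,255], "dp": [[0,0,0],[0,0,0],[0,0,0],[0,0,0],[0,0,0],[0,0,0],[0,0,0]], "rotation": [[0,0,0.057],[0,0,0.057],[0,0,0.057],[0,0,0.057],[0,0,0.057],[0,0,0.057],[0,0,0.057]], "squeeze": 50}}

```text
clock: 0.98
position: [0.2564, 0.5698, 0.231]
tool_rot: [-3.141, 0.001, 1.459]
force: [-0.1, 0.4, 0.7]
grip_width: 0.0
```

{"op": "move_arm", "data": {"jaw": [255,255,255,255,255,255,255,255], "dp": [[-0.05,0.025,0],[-0.05,0.025,0],[-0.05,0.025,0],[-0.05,0.025,0],[-0.05,0.025,0],[-0.05,0.025,0],[-0.05,0.025,0],[-0.05,0.025,0]], "rotation": [[0,0,0],[0,0,0],[0,0,0],[0,0,0],[0,0,0],[0,0,0],[0,0,0],[0,0,0]]}}

```text
clock: 1.98
position: [0.3821, 0.2335, 0.2313]
tool_rot: [-3.142, -0.0, 1.465]
force: [1.1, 0.8, -0.2]
grip_width: -0.0001
```

{"op": "move_arm", "data": {"jaw": [255,255,255,255,255,255], "dp": [[-0.046,0.022,0],[-0.046,0.022,0],[-0.046,0.022,0],[-0.046,0.022,0],[-0.046,0.022,0],[0,0,0]], "rotation": [[0,0,0],[0,0,0],[0,0,0],[0,0,0],[0,0,0],[0,0,0]]}}

```text
clock: 2.72
position: [0.4504, 0.0401, 0.2313]
tool_rot: [3.141, 0.001, 1.461]
force: [0.2, 1.2, 0.6]
grip_width: -0.0001
```

{"op": "move_arm", "data": {"jaw": [255,255,255,255,255,255,255], "dp": [[0,0,0.04],[0,0,0.05],[0,0,0.05],[0,0,0.05],[0,0,0.04],[0,0,0.025],[0,0,0]], "rotation": [[0,0,0],[0,0,0],[0,0,0],[0,0,0],[0,0,0],[0,0,0],[0,0,0]]}}

```text
clock: 3.6
position: [0.449, 0.043, 0.0263]
tool_rot: [-3.139, 0.0, 1.466]
force: [-0.8, 0.1, 0.5]
grip_width: 0.0002
```

{"op": "move_arm", "data": {"jaw": [255,255,255,255,255,255], "dp": [[0,0.018,0],[0,0.018,0],[0,0.018,0],[0,0.018,0],[0,0.018,0],[0,0,0]], "rotation": [[0,0,0],[0,0,0],[0,0,0],[0,0,0],[0,0,0],[0,0,0]]}}

```text
clock: 4.35
position: [0.5231, 0.0349, 0.0276]
tool_rot: [3.14, -0.0, 1.465]
force: [-0.9, 0.1, -0.3]
grip_width: -0.0001
```

{"op": "move_arm", "data": {"jaw": [255,255,255,255], "dp": [[0,0.006,0],[0,0.006,0],[0,0.003,0],[0,0,0]], "rotation": [[0,0,0],[0,0,0],[0,0,0],[0,0,0]]}}

```text
clock: 4.85
position: [0.5337, 0.0337, 0.0273]
tool_rot: [3.141, 0.0, 1.465]
force: [-1.1, -0.3, -0.1]
grip_width: 0.0004
```

```bash
python3 - <<'E'
from h import *
print(bot.observe()["force"])
t=grab_frame("top");s=grab_frame("side")
cv2.imwrite("pics/c2.png",np.hstack([cv2.resize(t[160:260,240:350],None,fx=4,fy=4,interpolation=2)*1,cv2.resize(s[180:280,255:345],None,fx=4,fy=4,interpolation=2)]))
E
```

```text
[-1.1325 -0.263  -0.1385]
```

View pics/c2.png

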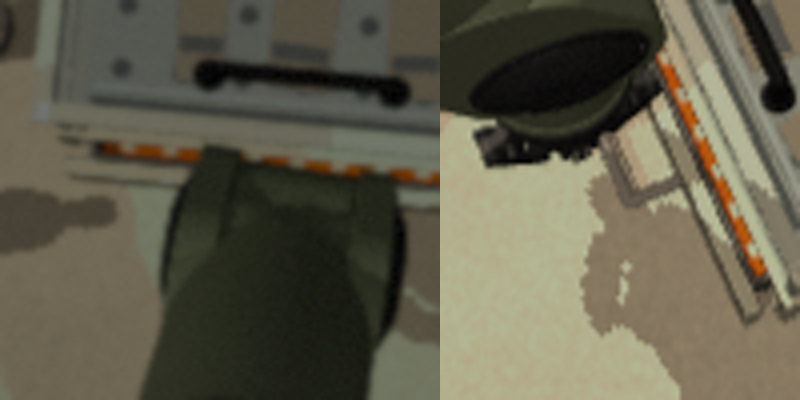

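The drawer is being pushed squarely by the bar, with a sliver of orange gel still showing (about 10 mm). I'll continue gently until the stop.

{"op": "move_arm", "data": {"jaw": [255,255,255], "dp": [[0,0.004,0],[0,0.004,0],[0,0,0]], "rotation": [[0,0,0],[0,0,0],[0,0,0]]}}

```text
clock: 5.32
position: [0.5403, 0.0331, 0.0273]
tool_rot: [3.141, 0.0, 1.465]
force: [-0.4, -0.5, -0.3]
grip_width: -0.0001
```

{"op": "move_arm", "data": {"jaw": [255,255,255], "dp": [[0,0.003,0],[0,0.003,0],[0,0,0]], "rotation": [[0,0,0],[0,0,0],[0,0,0]]}}

```text
clock: 5.7
position: [0.5449, 0.0326, 0.0273]
tool_rot: [3.141, 0.0, 1.465]
force: [-0.4, 0.4, -0.6]
grip_width: 0.0002
```

{"op": "move_arm", "data": {"jaw": [255,255,255], "dp": [[0,0.003,0],[0,0.003,0],[0,0,0]], "rotation": [[0,0,0],[0,0,0],[0,0,0]]}}

```text
clock: 6.08
position: [0.5473, 0.0323, 0.027]
tool_rot: [-3.137, -0.0, 1.465]
force: [-15.4, 1.7, 10.8]
grip_width: -0.0004
```

{"op": "move_arm", "data": {"jaw": [255,255,255], "dp": [[0,0.003,0],[0,0.002,0],[0,0,0]], "rotation": [[0,0,0],[0,0,0],[0,0,0]]}}

```text
clock: 6.45
position: [0.5478, 0.0322, 0.0266]
tool_rot: [-3.13, -0.0, 1.466]
force: [-34.6, 3.8, 26.9]
grip_width: -0.0002
```

{"op": "move_arm", "data": {"jaw": [255,255,255,255,255], "dp": [[0,-0.015,0],[0,-0.03,0],[0,-0.06,0],[0,-0.07,0],[0,-0.01,0]], "rotation": [[0,0,0],[0,0,0],[0,0,0],[0,0,0],[0,0,0]]}}

```text
clock: 7.08
position: [0.4035, 0.0474, 0.0276]
tool_rot: [-3.14, 0.0, 1.466]
force: [1.8, -0.3, 0.1]
grip_width: -0.0006
```

```bash
python3 - <<'E'
from h import *
o=bot.observe();print(o["position"],o["force"])
t=grab_frame("top");s=grab_frame("side")
cv2.imwrite("pics/t3.png",t);cv2.imwrite("pics/s3.png",s)
cv2.imwrite("pics/c3.png",np.hstack([cv2.resize(t[160:260,240:350],None,fx=4,fy=4,interpolation=2)*1,cv2.resize(s[180:280,255:345],None,fx=4,fy=4,interpolation=2)]))
X=np.array([np.cos(-.107),np.sin(-.107)]);Y=np.array([-X[1],X[0]])
b=np.array([.56,.0286])
for n in("top","side"):
  print(n,[proj(n,[*(b+d*X+e*Y),.036]) for d in(0,-.01) for e in(.055,-.055)])
E
```

```text
[0.4035 0.0474 0.0276] [ 1.8075 -0.3289  0.0947]
top [array([293.7304, 217.215 ]), array([332.3297, 220.6709]), array([293.3989, 220.7257]), array([332.0264, 224.1849])]
side [array([290.5024, 195.2766]), array([305.9883, 229.9173]), array([287.2463, 196.6504]), array([302.6546, 231.37  ])]
```

View pics/c3.png

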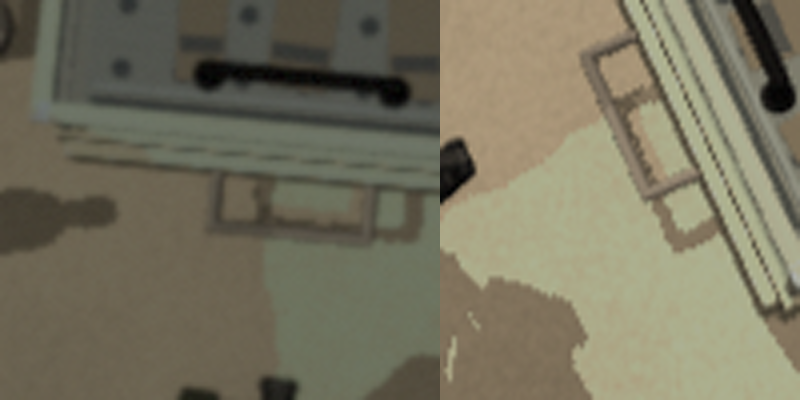

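The drawer bar now sits at its predicted home pose in both views: top (292,217)–(332,220), side (292,193)–(308,228). The gel is hidden and the push met a hard stop. Next is the lid handle.

{"op": "move_arm", "data": {"jaw": [255,255,255,255,0,0,0], "dp": [[0,0,-0.04],[0,0,-0.06],[0,0,-0.06],[0,0,-0.06],[0,0,-0.045],[0,0,-0.01],[0,0,0]], "rotation": [[0,0,0],[0,0,0],[0,0,0],[0,0,0],[0,0,0],[0,0,0],[0,0,0]]}}

```text
clock: 8.05
position: [0.407, 0.0474, 0.2475]
tool_rot: [3.14, -0.0, 1.465]
force: [0.4, -0.3, -0.4]
grip_width: 0.0543
```

{"op": "move_arm", "data": {"jaw": [0,0,0,0,0,0,0,0], "dp": [[0,0.03,0],[0,0.05,0],[0,0.06,0],[0,0.06,0],[0,0.06,0],[-0.0025,0.04,0],[0,0.0095,0],[0,0,0]], "rotation": [[0,0,0],[0,0,0],[0,0,0],[0,0,0],[0,0,0],[0,0,0],[0,0,0],[0,0,0]]}}

```text
clock: 9.05
position: [0.6519, 0.0188, 0.2458]
tool_rot: [-3.14, 0.001, 1.465]
force: [-1.3, 0.4, 0.1]
grip_width: 0.0859
```

```bash
python3 - <<'E'
from h import *
o=bot.observe();print(o["position"],o["tool_rot"],o["force"],o["grip_width"])
w=grab_frame("wrist");cv2.imwrite("pics/w4.png",w);c=calibration("wrist");print(c["T"])
X=np.array([np.cos(-.107),np.sin(-.107)]);Y=np.array([-X[1],X[0]]);h=np.array([.6495,.019])
print([proj("wrist",[*(h+e*Y),.196]) for e in(.06,0,-.06)])
E
```

```text
[0.6519 0.0188 0.2458] [-3.1398  0.0008  1.4646] [-1.2888  0.364   0.0576] 0.08587969150760545
[[ 0.9944 -0.1006 -0.0328  0.6608]
 [-0.1058 -0.948  -0.3003  0.0948]
 [-0.0009  0.3021 -0.9533  0.388 ]
 [ 0.      0.      0.      1.    ]]
[array([318.1932, 137.4106]), array([318.5187, 226.579 ]), array([318.7915, 301.3363])]
```

View pics/w4.png

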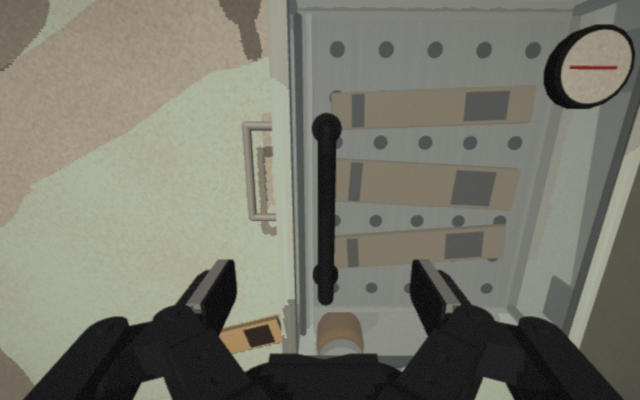

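The wrist view shows the bar at u≈327, v 115–303, between the open fingers (u 234 and 412). It is about 3 mm further forward than the finger centre line, so I'll correct for that, descend and grip lightly.

{"op": "move_arm", "data": {"jaw": [0,0,0,0,0,0], "dp": [[0.002,0.0035,0.02],[0.002,0,0.02],[0,0,0.02],[0,0,0.015],[0,0,0.01],[0,0,0]], "rotation": [[0,0,0],[0,0,0],[0,0,0],[0,0,0],[0,0,0],[0,0,0]], "squeeze": 35}}

```text
clock: 9.85
position: [0.6552, 0.022, 0.1788]
tool_rot: [-3.141, 0.0, 1.465]
force: [-0.3, -0.2, -0.1]
grip_width: 0.0854
```

{"op": "move_arm", "data": {"jaw": [150,200,255,255,255,255,255,255], "dp": [[0,0,0],[0,0,0],[0,0,0],[0,0,0],[0,0,0],[0,0,0],[0,0,0],[0,0,0]], "rotation": [[0,0,0],[0,0,0],[0,0,0],[0,0,0],[0,0,0],[0,0,0],[0,0,0],[0,0,0]], "squeeze": 35}}

```text
clock: 10.85
position: [0.6543, 0.0222, 0.1794]
tool_rot: [-3.139, -0.0, 1.465]
force: [-10.4, 1.1, 8.6]
grip_width: 0.0105
```

{"op": "move_arm", "data": {"jaw": [255,255,255], "dp": [[0,-0.0015,0],[0,-0.0015,0],[0,0,0]], "rotation": [[0,0,0],[0,0,0],[0,0,0]]}}

```text
clock: 11.22
position: [0.6542, 0.0223, 0.1796]
tool_rot: [3.139, 0.0, 1.465]
force: [7.9, -1.0, -3.5]
grip_width: 0.0104
```

{"op": "move_arm", "data": {"jaw": [255,255,255], "dp": [[0,0,-0.0015],[0,0,-0.0015],[0,0,0]], "rotation": [[0,0,0],[0,0,0],[0,0,0]]}}

```text
clock: 11.6
position: [0.6541, 0.0222, 0.1801]
tool_rot: [3.14, 0.001, 1.465]
force: [18.3, -2.3, -29.0]
grip_width: 0.0108
```

{"op": "move_arm", "data": {"jaw": [255,255,255], "dp": [[0,0.002,0],[0,0,0],[0,0,0]], "rotation": [[0,0,0],[0,0,0],[0,0,0]]}}

```text
clock: 11.98
position: [0.6542, 0.0222, 0.1801]
tool_rot: [-3.14, 0.001, 1.465]
force: [9.0, 0.2, -23.8]
grip_width: 0.0108
```

```bash
python3 - <<'E'
from h import *
for i in range(3):
  o=bot.observe();print(o["clock"],o["position"],o["force"],o["moment"],o["qd"]);w=grab_frame("wrist")
cv2.imwrite("pics/w5.png",w)
E
```

```text
11.975 [0.6542 0.0222 0.1801] [  8.9764   0.2171 -23.8002] [-0.1564 -1.5933 -0.0694] [ 0.0007 -0.0008 -0.0004 -0.0003  0.0007 -0.0016 -0.0008]
12.025 [0.6542 0.0222 0.1801] [  7.6701  -0.6164 -24.2959] [-0.162  -1.5784 -0.0717] [ 0.0013 -0.0009 -0.0002  0.0009  0.0005  0.0019  0.0014]
12.075 [0.6542 0.0222 0.1801] [  8.4384  -1.2908 -23.5565] [-0.1377 -1.6364 -0.056 ] [-0.0004 -0.0006  0.0003  0.0003  0.0012  0.0001 -0.0014]
```

View pics/w5.png

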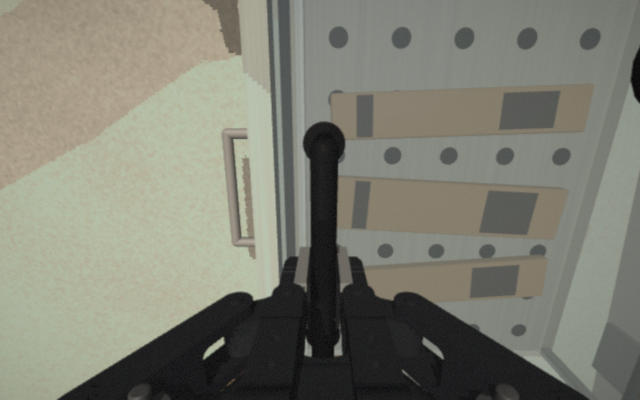

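{"op": "move_arm", "data": {"jaw": [255,255,255,255], "dp": [[0,0.0015,0],[0,0,-0.0012],[0,0,0],[0,0,0]], "rotation": [[0,0,0],[0.001,0,0],[0,0,0],[0,0,0]]}}

```text
clock: 12.62
position: [0.6546, 0.0222, 0.1821]
tool_rot: [-3.136, 0.0, 1.465]
force: [-6.7, 1.3, -14.2]
grip_width: 0.0105
```

{"op": "move_arm", "data": {"jaw": [255,255,255,255], "dp": [[0,0.0003,-0.0012],[0,0,0],[0,0,0],[0,0,0]], "rotation": [[0.0015,0,0],[0,0,0],[0,0,0],[0,0,0]]}}

```text
clock: 13.12
position: [0.6548, 0.0222, 0.1835]
tool_rot: [-3.131, -0.0, 1.465]
force: [-10.2, 1.3, -10.3]
grip_width: 0.0104
```

{"op": "move_arm", "data": {"jaw": [255,255,255,255], "dp": [[0,-0.001,-0.0025],[0,0,-0.0025],[0,0,-0.002],[0,0,0]], "rotation": [[0.003,0,0],[0.003,0,0],[0.003,0,0],[0,0,0]]}}

```text
clock: 13.62
position: [0.6555, 0.0221, 0.1895]
tool_rot: [-3.106, -0.0, 1.465]
force: [-4.4, 0.1, -4.0]
grip_width: 0.0104
```

{"op": "move_arm", "data": {"jaw": [255,255,255,255], "dp": [[0,0,-0.0025],[0,0,-0.0025],[0,0,-0.002],[0,0,0]], "rotation": [[0.003,0,0],[0.003,0,0],[0.003,0,0],[0,0,0]]}}

```text
clock: 14.12
position: [0.6562, 0.022, 0.195]
tool_rot: [-3.078, 0.0, 1.465]
force: [5.8, 0.1, -5.7]
grip_width: 0.0107
```

{"op": "move_arm", "data": {"jaw": [255,255,255,255], "dp": [[0,0.001,-0.0018],[0,0,0],[0,0,0],[0,0,0]], "rotation": [[0,0,0],[0,0,0],[0,0,0],[0,0,0]]}}

```text
clock: 14.62
position: [0.6565, 0.022, 0.1962]
tool_rot: [-3.077, 0.0, 1.465]
force: [3.7, 0.3, -6.4]
grip_width: 0.0107
```

```bash
python3 - <<'E'
from h import *
o=bot.observe();print(o["clock"],o["position"],o["tool_rot"],o["force"],o["grip_width"])
s=grab_frame("side");t=grab_frame("top")
cv2.imwrite("pics/c6.png",np.vstack([np.hstack([cv2.resize(i[190:270,270:345],None,fx=5,fy=4,interpolation=2) for i in(cv2.imread("pics/s3.png"),s)]),np.hstack([cv2.resize(i[75:150,375:450],None,fx=5,fy=3.5,interpolation=2) for i in(cv2.imread("pics/s3.png"),s)])]))
cv2.imwrite("pics/t6.png",t)
# expected lid corners side view, shut and 20 mm open
yaw=-.107;X=np.array([np.cos(yaw),np.sin(yaw)]);Y=np.array([-X[1],X[0]]);O=np.array([.654,.022])+.1*X
for a in(0,.0727):
  for e in(-.1725,.1725): print(a,e,proj("side",[*(O+(.135-.275*np.cos(a))*X+e*Y),.156+.275*np.sin(a)]))
E
```

```text
14.625 [0.6565 0.022  0.1962] [-3.0774  0.      1.4652] [ 3.6702  0.3446 -6.366 ] 0.010736510548844546
0 -0.1725 [344.0464 252.0785]
0 0.1725 [288.3358 133.4535]
0.0727 -0.1725 [344.8327 250.4909]
0.0727 0.1725 [287.991  129.7737]
```

View pics/c6.png

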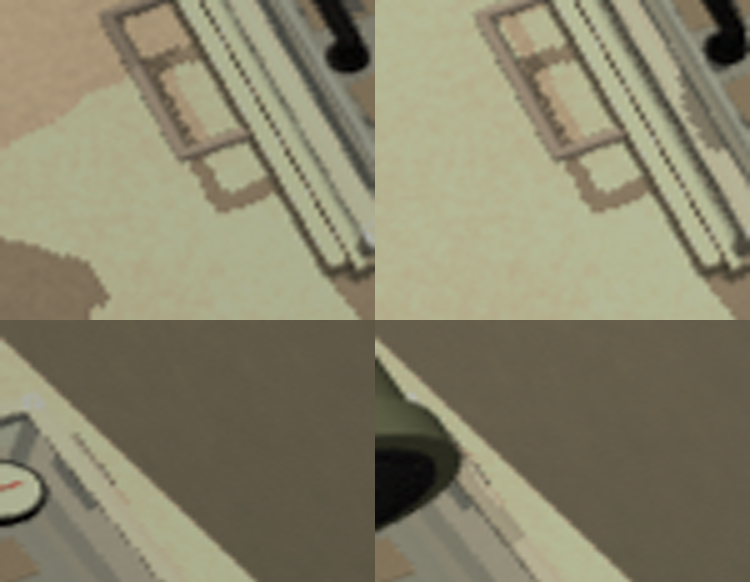

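The drawer bar sits in the same place as when it was shut. The lid handle's near ball has moved up about 3 px, as expected for a gap near 20 mm, and the arm is steady. I'm handing in now.

```bash
python3 - <<'E'
from workcell import bot,workorder
print(workorder.job_done()); o=bot.observe(); print(o["clock"],o["position"],o["force"])
E
```

```text
the job is handed in; nothing more can be done
None
the job is handed in; nothing more can be done
```

The drawer is shut, and I handed the job in at about 14.6 s with the lid held roughly 19 mm open at the front. No verdict is reported.

- **Drawer:** I pushed it in about 66 mm by its bar with closed fingers until it met a hard stop (about 35 N). In both camera views the bar then sat within about 2 mm of its predicted home position, and the final side view showed it unmoved.
- **Lid:** I gripped the bow handle at 35 N and lifted in small steps. The seal gave way after a pull of about 24–29 N, more than the 12–21 N you quoted. That reading included some sideways strain from a grip about 1–2 mm off centre, which I eased out.
- **Final state:** The handle had risen 16.6 mm, which works out to a gap of about 19 mm. The remaining vertical load was 6 N, slightly above the 3–5 N you gave for the lid's weight. The handle's shift of about 3 px in the side view roughly fits this, but no camera measured the gap itself.
- **Bystanders:** The arm's path stayed clear of the glue bottle, jar, weight and slat. I did not measure their positions again at the end.

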